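Lower a test cell into its well with a ratchet hoist

TASK

The small crank hoist holds a test cell above its steel test well. Take the crank's handle post and pawl trigger together from above, ease the load off the pawl so that a gentle squeeze of the trigger lifts it, and let the crank turn back slowly under the load until the platform is fully down in the well. Then let go so that the pawl springs back home, with the cell left standing upright on the platform and the things round about left where they are.

Things in the scene. Friction and masses are not known exactly. Their poses are not given: they have to be found in the camera images.
- hoist: Bench hoist, screwed down, grey foot plate 255 x 120 x 12 mm. Origin on the work surface under the crank axis; +x points to the mast (76 mm off, top 192 mm up) and the open steel well (centre 150 mm off, 80 mm square inside, rim 95 mm up); z up. The round gear head, 92 mm across, carries a fixed ratchet and above it the crank. A raised cell's top is 176 mm up.
- crank_axis (a point): Point on the crank's vertical axis, 140 mm above the work surface (a good height for the middle of the pads). Axes as the hoist's.
- crank (a joint): Crank angle, rad. 0: raised, pawl holding. Grows anticlockwise from above as the platform goes down, 60 mm per rad, to 1.25, fully down (stop); turns up to -0.22 (stop). In the hoist frame the arm points at 2.542 rad + this angle. The load drives it down with 14 to 18 N at the handle; unheld with the pawl lifted it races. Slow means below 1.0 rad/s.
- handle (a point): Midway between post and trigger at rest, 85 mm from the axis, 140 mm up. x points outward along the arm, y the way the handle goes when lowering. Post and trigger stand side by side along y: 42 mm over both at rest, 33 mm fully squeezed. Grip them together from above, fingers closing along y. Free of other parts from 116 mm up.
- post (a point): Handle post, fixed to the crank arm: black upright cylinder, 12 mm diameter, its top 165 mm above the work surface; on the lowering side (y +15 mm of the handle point). This is its axis, 140 mm up.
- trigger (a point): Pawl trigger: black upright cylinder, 12 mm diameter, top at 165 mm, on the raising side (y -15 mm of the handle point at rest). Part of the pawl; squeezing it 9 mm towards the post lifts the pawl. This is its axis, 140 mm up.
- pawl (a joint): Pawl angle on the crank, rad. 0: home; 0.28: fully lifted (stop); passes the teeth above 0.25. A spring presses it home, 2 to 4 N at the trigger. The teeth are undercut: under load it is hooked fast and 25 N does not lift it; it comes free when, while squeezed, the crank is turned to the raised side by about 0.1 rad (9 mm at the handle). Over 40 N bends the trigger.
- platform (a point): Centre of the platform's top face, a 74 mm square plate; 93 mm above the work surface when raised, 18 mm when fully down.
- cell_mid (a point): Centre of the loose test cell on the platform, a black can 69 mm in diameter and 83 mm high; this point is half-way up. 0.3 to 0.55 kg.
- tape_roll: Roll of tape lying on the worktop, 106 mm across, 25 mm high; origin under its centre. A bystander.
- timer: Flat white timer, 66 x 62 x 18 mm, lying on the worktop; origin under its centre. A bystander.
- bottle: Amber bottle, 60 mm diameter, 120 mm high, standing on the worktop; origin under its centre. A bystander.
There are look-alikes about, which are no part of the job. What is shaped like the part that bears cell_mid but blue or turquoise is not meant.

How it is judged:
By the outcome, as a careful person would: the job done as asked, in the order asked, and still so for the second after the job is handed in, with the robot touching nothing.
It also fails if it takes over 42 s, if anything falls off the work surface, if the arm or the gripper's body presses on something with over 40 N, if the wrist force passes 120 N, or if a joint passes its speed limit or range.

ROBOT

A 7-joint arm with a two-finger parallel gripper is mounted at the origin on a cart in front of the work surface, level with it; the furniture and walls round the work are solid. World frame = base frame: x ahead of the robot, y to its left, z up, the work surface at z = 0. Lengths are in m, angles in rad, forces in N, time in s.
With the tool pointing down it reaches from about 0.425 to 0.875 m from the base axis. Payload 4.7 kg.
Tool frame: the origin (TCP) lies midway between the tips of the shut fingers; the grasp point (between the pads) lies ctrl.grip_depth behind it (ctrl.grip_depth is the distance from the TCP to the grasp point, in m); z points along the fingers, y is the line along which they close (so a half turn about z gives the same grasp; the last joint's range is limited). The gripper opens to 85 mm and grips with 20 to 120 N. Pads are 22 mm wide; open, the fingers measure 114 mm over their backs; the gripper's body (76 mm by 85 mm) begins 54 mm behind the grasp point. The pads swing forward as they close: fully open they stand 13 mm farther back than shut.
Start: joints at [-1.111, 0.321, -0.07, 1.45, 0.023, 1.371, -0.057], TCP at [0.28, 0.586, 0.231] pointing down, gripper open.
Joint ranges: [-2.86, 2.86], [-0.3, 2.09], [-1.38, 1.24], [0.06, 2.45], [-1.56, 4.7], [0.09, 2.05], [-2.69, 2.69]. Speed limits (rad/s): [2.57, 2.57, 3.14, 3.14, 3.14, 3.14, 3.14].

INTERFACE

Orientations are given as a rotation vector (axis times angle).
In Python, from rig import ctrl gives the robot as it stands.
- The arm moves only by the shell command python3 -m jog 'ROWS' [FORCE]. ROWS is JSON, a list that holds one entry, the list of rows, each a list of 7 numbers: the shift along the tool's x, y, z normalised to -1 to 1, where 1 is 15 cm, then the turn, a rotation vector about the tool's x, y, z normalised to -1 to 1, where 1 is pi/2 rad, then the gripper command: -1 is fully open, 1 is shut, values between are in proportion. In form: [[[x, y, z, ax, ay, az, grip], ...]]. A call has 1 to 20 rows; each row is the pose to reach, as a shift and turn from the pose commanded when the call began, along the tool's axes at that moment; what a row does not reach only later rows make up. A row lasts 1/12 s, in which the tool goes at most 41.7 mm and 7.16 degrees, less where a joint would pass 70% of its speed; a pose out of reach is approached as far as the arm can. A call with a number of a shift or a turn outside -1 to 1 is refused whole. A call with a gripper value outside its range is refused whole. The fingers move at their own pace and stop on an object; FORCE is the grip in N (left out, the last holds). Time passes only in rows, so rows that repeat a pose let the fingers close. It gives the time, the measured TCP pose, the force, the opening and the grip force at its end, in the units of the state.
- ctrl.observe(): the state, without advancing time (a new reading comes with each control period).
- ctrl.read_camera(name): name is "side" or "top"; returns a dict with "color" (480x640x3 uint8, red, green, blue), "range_z" (480x640 float32, m along the optical axis (not along the pixel's ray), 0 where there is no reading), "fx", "fy", "cx", "cy" (pixels), "rvec" (rotation vector, rad) and "tvec" (3), from world to camera coordinates, as OpenCV has them. Camera axes: x right, y down, z forward; pixel columns grow to the right and rows downward; lengths in m; the calibration is good to about 2 mm. A picture is of the moment at which its call begins.
- ctrl.sign_off(): hands the job in; it is judged then, once.
Trained networks look in a picture, given as the dict that the camera call returned (one of the last four; its "shot" number tells which), for a name from the list of things; names that differ only in an ending like _2 or _b are one class to them, and where a whole thing is asked for, a point or a joint stands for the part that bears it (a point fixed in the world has none). Each returns a list of dicts, best first, with "confidence" (0 to 1); they miss things now and then, are a little off and sometimes report something else, mostly with a low value. They report only what shows in the picture. A call takes as long as a camera call. They do not tell look-alikes from the thing itself.
- ctrl.boxes_of(picture, target): "point" ([column, row] in pixels, amid what is visible of it).
- ctrl.landmark_of(picture, target): "point" ([column, row] in pixels: a listed point, or the origin of a listed thing).
The state is a dict: "time": time; "q": joint angles; "qd": joint speeds; "effort": joint torques, N m; "position": TCP position; "eef_rot": TCP orientation; "force": force on the tool from outside, world axes, zero at the start; "wrist_torque": the same for the moment, N m; "opening": opening from 0.0 (shut) to 1.0 (fully open); "grip_force": force on a finger pad.
Only numpy, scipy, OpenCV 4.12 (cv2) and the standard library are available. Lean on these libraries where they do the work, as an engineer would, in place of code of your own. Each camera call takes 0.05 s, during which the arm holds its last target. There are 200 camera calls.

## Working session

There is one attempt and no reset: what is moved stays moved. The work goes in short steps, Python scripts to look and compute and a shell command to move; the robot and the scene stay as the last step left them, time stands still between calls to the robot, and variables do not carry over. Pictures are saved under pics/ and viewed, at most 10 in all, crops included, and the job is handed in when it is done.

```bash
mkdir -p pics; ls; cat > h.py <<'E'
import numpy as np, cv2
from rig import ctrl
def cam(n,f=None):
    p=ctrl.read_camera(n)
    if f: cv2.imwrite('pics/'+f,cv2.cvtColor(p['color'],cv2.COLOR_RGB2BGR))
    return p
def ray(p,uv):
    R=cv2.Rodrigues(np.array(p['rvec'],float))[0]; t=np.array(p['tvec'],float).ravel()
    d=R.T@np.array([(uv[0]-p['cx'])/p['fx'],(uv[1]-p['cy'])/p['fy'],1.]); return -R.T@t,d
def atz(p,uv,z):
    c,d=ray(p,uv); return c+d*(z-c[2])/d[2]
def dep(p,uv):
    c,d=ray(p,uv); u,v=int(round(uv[0])),int(round(uv[1])); return c+d*float(p['range_z'][v,u])
def pix(p,X): return cv2.projectPoints(np.array([X],float),np.array(p['rvec'],float),np.array(p['tvec'],float),np.array([[p['fx'],0,p['cx']],[0,p['fy'],p['cy']],[0,0,1.]]),None)[0].ravel()
E
python3 - <<'E'
from h import *
np.set_printoptions(precision=4,suppress=True)
Z=dict(hoist=0,crank_axis=.14,handle=.14,post=.14,trigger=.14,platform=.093,cell_mid=.1345,tape_roll=0,timer=0,bottle=0)
for n in('top','side'):
    p=cam(n,n+'0.png')
    print(n,'cam at',ray(p,(320,240))[0])
    for k,z in Z.items():
        for r in ctrl.landmark_of(p,k)[:3]: print(k,np.round(r['point'],1),round(r['confidence'],2),atz(p,r['point'],z))
s=ctrl.observe();print(s,ctrl.grip_depth)
E
```

```text
pics
top cam at [ 0.4981 -0.1972  1.0451]
hoist [374.4 248. ] 0.74 [ 0.5308 -0.2979  0.    ]
hoist [348.2 279.4] 0.55 [ 0.4576 -0.2367  0.    ]
crank_axis [375.8 242.9] 0.57 [ 0.5368 -0.2872  0.14  ]
handle [353.7 282.2] 0.58 [ 0.4574 -0.2425  0.14  ]
post [362.2 282.1] 0.65 [ 0.4576 -0.2596  0.14  ]
post [355.  315.4] 0.42 [ 0.3909 -0.245   0.14  ]
trigger [348.8 281.6] 0.51 [ 0.4586 -0.2326  0.14  ]
trigger [382.6 179.6] 0.51 [ 0.6657 -0.3015  0.14  ]
platform [382.2 179.4] 0.96 [ 0.6748 -0.3061  0.093 ]
cell_mid [214.9 270.6] 0.86 [0.4799 0.0409 0.1345]
cell_mid [437.8 159.2] 0.71 [ 0.7084 -0.4149  0.1345]
tape_roll [281.5 302.5] 0.95 [ 0.4033 -0.0812  0.    ]
timer [355.4 317. ] 0.6 [ 0.3706 -0.2533  0.    ]
bottle [258.2 227.7] 0.91 [ 0.5783 -0.0252  0.    ]
side cam at [ 0.5246 -1.0239  0.8944]
hoist [326.1 297.6] 0.89 [ 0.5261 -0.29   -0.    ]
crank_axis [326.7 256.3] 0.66 [ 0.5281 -0.2892  0.14  ]
crank_axis [294.9 242.1] 0.27 [ 0.4568 -0.2437  0.14  ]
handle [295.8 241.8] 0.82 [ 0.4588 -0.2428  0.14  ]
post [291.6 243.9] 0.94 [ 0.4496 -0.2494  0.14  ]
platform [396.3 272.6] 
[... 157 characters left out ...]
2.4] 0.69 [ 0.6702 -0.3041  0.1345]
tape_roll [281.9 240.3] 0.74 [ 0.4091 -0.0915  0.    ]
timer [261.8 284.7] 0.81 [ 0.3693 -0.2477  0.    ]
bottle [343.9 226.4] 0.9 [ 0.5773 -0.0382  0.    ]
{'time': 1.1, 'q': array([-1.1109,  0.321 , -0.0701,  1.4505,  0.0226,  1.3708, -0.0569]), 'qd': array([-0.0017,  0.0006, -0.0009,  0.0012,  0.0014, -0.002 ,  0.0002]), 'effort': array([ -0.001 , -49.3399,  -0.3824, -31.4588,   0.0132,   0.0011,
         0.    ]), 'position': array([0.2803, 0.5865, 0.2313]), 'eef_rot': array([0.6944, 3.0638, 0.0001]), 'force': array([-0.0999, -0.772 , -0.1492]), 'wrist_torque': array([-0.0063,  0.0828, -0.0097]), 'grip_force': 0.0, 'opening': 1.0018985093299106} 0.0187
```

View pics/top0.png

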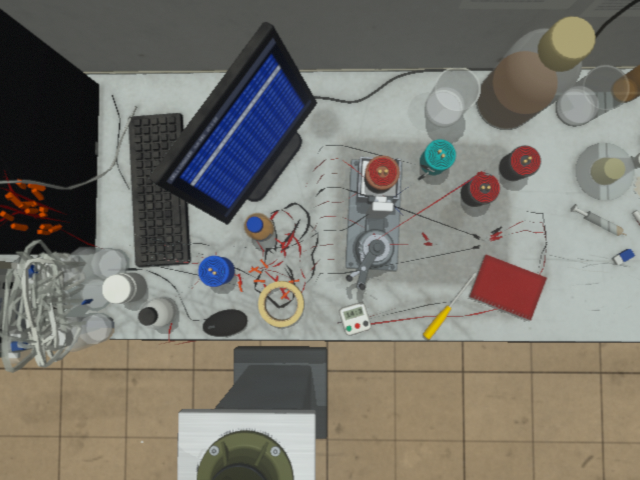

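View pics/side0.png

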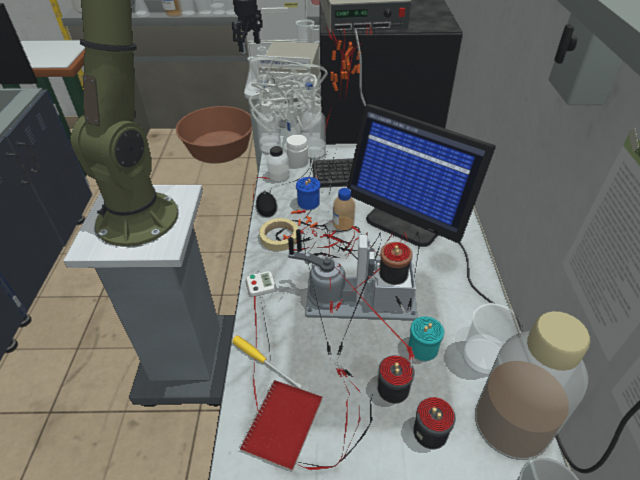

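The top picture shows the hoist with its mast and well at (380,180), the gear head at (374,248), and post and trigger near (350,278)/(362,285). Five things look like the cell:
- red on the hoist (381,173)
- red (483,188) and red (521,162)
- turquoise (439,156)
- blue (215,271)

Only the red/black one at (381,173) stands on the platform, so that is the one meant. I'll confirm it in a crop.

```bash
python3 - <<'E'
from h import *
np.set_printoptions(precision=4,suppress=True)
a=[];ims=[]
for n,(u,v) in(('top',(370,235)),('side',(345,275))):
    p=cam(n)
    c=cv2.cvtColor(p['color'][v-75:v+75,u-50:u+50],cv2.COLOR_RGB2BGR); ims.append(cv2.resize(c,None,fx=4,fy=4,interpolation=cv2.INTER_CUBIC))
    # points of upright parts from depth
    R=cv2.Rodrigues(np.array(p['rvec'],float))[0];t=np.array(p['tvec'],float).ravel()
    vv,uu=np.mgrid[:480,:640];z=p['range_z']
    P=np.stack([(uu-p['cx'])/p['fx']*z,(vv-p['cy'])/p['fy']*z,z],-1)-t
    P=P@R
    m=(z>0)&(P[...,0]>.40)&(P[...,0]<.5)&(P[...,1]>-.33)&(P[...,1]<-.18)&(P[...,2]>.13)&(P[...,2]<.18)
    print(n,m.sum()); 
    for q,uv in zip(P[m],np.argwhere(m)): print(uv[::-1],q) if n=='top' else None
    mh=(z>0)&(abs(P[...,0]-.60)<.25)&(abs(P[...,1]+.295)<.1)&(P[...,2]>.006)&(P[...,2]<.018)
    pts=P[mh][:,:2].astype(np.float32); print(n,'plate',len(pts),cv2.minAreaRect(pts))
cv2.imwrite('pics/crop.png',np.hstack(ims))
E
```

```text
top 67
[349 275] [ 0.4716 -0.2333  0.1329]
[348 276] [ 0.4704 -0.2304  0.1579]
[349 276] [ 0.4705 -0.2322  0.1626]
[350 276] [ 0.4705 -0.2342  0.1606]
[351 276] [ 0.4705 -0.2361  0.1623]
[347 277] [ 0.4683 -0.2285  0.1543]
[348 277] [ 0.4687 -0.2301  0.1653]
[349 277] [ 0.4687 -0.232   0.1659]
[350 277] [ 0.4686 -0.2341  0.1633]
[351 277] [ 0.4686 -0.2361  0.1628]
[352 277] [ 0.4685 -0.2381  0.1611]
[347 278] [ 0.4667 -0.2281  0.1648]
[348 278] [ 0.4667 -0.2301  0.1654]
[349 278] [ 0.4667 -0.2321  0.1646]
[350 278] [ 0.4667 -0.2341  0.1641]
[351 278] [ 0.4667 -0.236   0.1635]
[352 278] [ 0.4667 -0.238   0.1639]
[347 279] [ 0.4647 -0.2282  0.1637]
[348 279] [ 0.4647 -0.2301  0.1647]
[349 279] [ 0.4646 -0.2322  0.1614]
[350 279] [ 0.4647 -0.2341  0.1637]
[351 279] [ 0.4647 -0.236   0.1639]
[352 279] [ 0.4647 -0.238   0.1639]
[348 280] [ 0.4627 -0.2301  0.1634]
[349 280] [ 0.4627 -0.2321  0.1639]
[350 280] [ 0.4628 -0.234   0.1663]
[351 280] [ 0.4628 -0.236   0.1647]
[352 280] [ 0.4627 -0.238   0.1628]
[349 281] [ 0.4607 -0.2321  0.163 ]
[350 281] [ 0.4607 -0.2341  0.1617]
[351 281] [ 0
[... 870 characters left out ...]
-0.2593  0.1669]
[364 287] [ 0.4491 -0.2615  0.1637]
[365 287] [ 0.4491 -0.2634  0.1637]
[360 288] [ 0.447  -0.2537  0.162 ]
[361 288] [ 0.4473 -0.2554  0.1668]
[362 288] [ 0.447  -0.2577  0.1617]
[363 288] [ 0.4471 -0.2596  0.1626]
[364 288] [ 0.4473 -0.2613  0.1654]
[365 288] [ 0.4471 -0.2636  0.162 ]
[361 289] [ 0.4451 -0.2557  0.1628]
[362 289] [ 0.4453 -0.2575  0.1645]
[363 289] [ 0.4452 -0.2595  0.1634]
[364 289] [ 0.4454 -0.2613  0.166 ]
top plate 2407 ((0.5398894548416138, -0.31303200125694275), (0.16945017874240875, 0.388526976108551), 85.96331024169922)
side 152
side plate 1774 ((0.5989667773246765, -0.29956334829330444), (0.1930505484342575, 0.4978431165218353), 89.71063232421875)
```

View pics/crop.png

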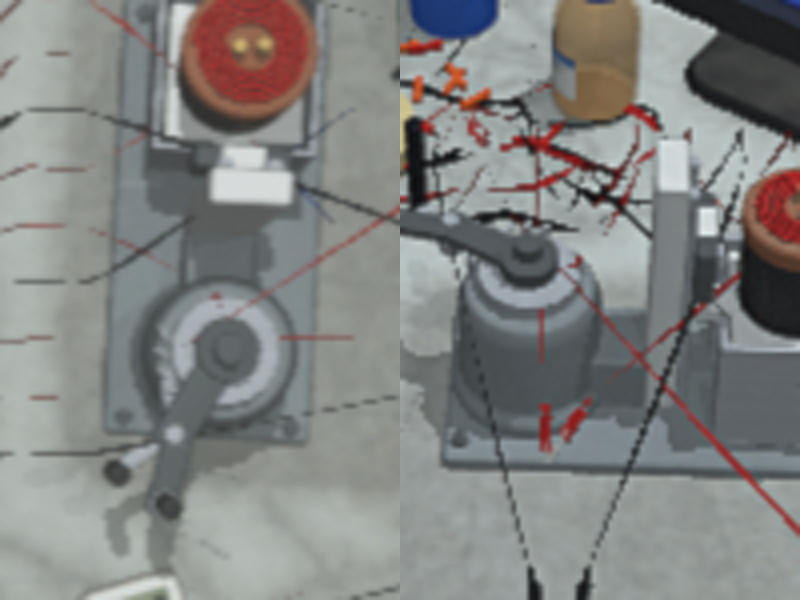

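The crop confirms the red-topped black cell standing on the hoist platform, at crop (245,55), or top picture (381,174). Trigger and post tops are at crop (117,470) and (167,503). Next I need clearance heights on the way over and the moves in tool axes.

```bash
cat >> h.py <<'E'
from scipy.spatial.transform import Rotation as Ro
H=np.array([.4579,-.2459]); YH=np.arctan2(-.0256,-.0158)  # handle mid, lowering direction angle
AX=H-.085*np.array([np.sin(YH)*1,-np.cos(YH)])
def rel(x,y,z,ang):  # tool y at world angle ang, tool down
    s=ctrl.observe(); R0=Ro.from_rotvec(s['eef_rot']); c,n=np.cos(ang),np.sin(ang)
    R1=Ro.from_matrix(np.array([[-n,c,0],[c,n,0],[0,0,-1.]]))
    print('shift',np.round(R0.inv().apply(np.array([x,y,z])-s['position'])/.15,4),'turn',np.round((R0.inv()*R1).as_rotvec()/(np.pi/2),4), 'pos',s['position'],'t',s['time'])
E
python3 - <<'E'
from h import *
np.set_printoptions(precision=3,suppress=True,linewidth=200)
print(AX); p0=ctrl.observe()['position']
G=np.zeros((12,24))
for n in('top','side'):
    p=cam(n); R=cv2.Rodrigues(np.array(p['rvec'],float))[0];t=np.array(p['tvec'],float).ravel()
    vv,uu=np.mgrid[:480,:640];z=p['range_z']
    P=(np.stack([(uu-p['cx'])/p['fx']*z,(vv-p['cy'])/p['fy']*z,z],-1)-t)@R
    P=P[z>0]
    if n=='top':
        m=(P[:,2]>.184)&(P[:,2]<.20)&(abs(P[:,0]-.605)<.05)&(abs(P[:,1]+.295)<.05); print('mast',np.median(P[m],0),m.sum())
        m=(P[:,2]>.168)&(P[:,2]<.184)&(abs(P[:,0]-.68)<.06)&(abs(P[:,1]+.30)<.06); print('celltop',P[m].mean(0),m.sum())
        m=(P[:,2]>.088)&(P[:,2]<.1)&(abs(P[:,0]-.68)<.08)&(abs(P[:,1]+.30)<.08); print('rim',cv2.minAreaRect(P[m][:,:2].astype(np.float32)))
    i=np.floor((P[:,0]-.2)/.05).astype(int); j=np.floor((P[:,1]+.45)/.05).astype(int)
    ok=(i>=0)&(i<12)&(j>=0)&(j<24)&(P[:,2]<.8); np.maximum.at(G,(i[ok],j[ok]),P[ok,2])
print('rows x from .2, cols y from -.45'); print(np.round(G*100).astype(int))
rel(*H,.25,YH+np.pi)
E
```

```text
[ 0.53  -0.291]
mast [ 0.605 -0.296  0.19 ] 197
celltop [ 0.671 -0.298  0.171] 17
rim ((0.6789883971214294, -0.3002176284790039), (0.08794362097978592, 0.0883476585149765), 86.95669555664062)
rows x from .2, cols y from -.45
[[ 0  0  0  0  0  0  0  0  0  0  0  0  0  0  0  0  0  0  0 35 41  0  0  1]
 [ 0  0  0  0  0  0  0  0  0  0  0  0  0  0  0  0 18  0  0 41 41 34  0 17]
 [ 3  1  1  2  2  1  1  2  1  4  4  1  7  1  1 32 26 25 27  0 41 35 31  0]
 [ 3  1  1  3  2  1  3  3  3  4  4  1 11 10  0 32 31 27 27 24 24 24 24  0]
 [ 1  1  1 17  1  1  3  3  3  7  8  1  9  9  9 31 31 27 27 24 24 24 24 27]
 [ 1  1 11 17 17 12  2  3  2  8  9  2  4  9 18 30 29 28 27 24 24 24 24 26]
 [11 11 12 13 12 12  2  3  9  8  8  3  4  6 18 47 47 45 43 41 41 38 24  1]
 [11 11 20 20 12 12  2 12 13 13 14  3  3  5 37 47 47  0  0  0  0  0  0  0]
 [11 11 20 20 11 12  2  8  9 21 29 29  3  3 34 47 47  0  0  0  0  0  0  0]
 [10 11 17 17 12 12  1  7 18 29 29 29  2  3 18 47 47  0  0  0  0  0  0  0]
 [10 11 17 17 12 12  2 15 27 30 29  0  2  3 10 46 47  0  0  0  0  0  0  0]
 [ 8  1  1  1  1  1 12 23 30 29  0  0  3  3  6 46 47 38 38 38 38  0  0  0]]
shift [-3.461 -4.497 -0.124] turn [0.    0.    0.068] pos [0.28  0.586 0.231] t 1.3
```

The post and trigger measurements fit the stated sizes: tops at 0.164 m, 30 mm apart, axis at (0.530,-0.291), and 150 mm to the well. The glass rack is up to 0.32 m high along the way, so I'll go over it at z≈0.42.

```bash
python3 -m jog '[[[0,0,-0.5,0,0,0,-1],[0,0,-1,0,0,0,-1],[0,0,-1,0,0,0,-1],[0,0,-1,0,0,0,-1]]]' 
python3 -m jog '[[[-0.485,-0.552,-0.26,0,0,0,-1],[-0.485,-0.552,-0.26,0,0,0,-1],[-0.485,-0.552,-0.26,0,0,0,-1],[-0.485,-0.552,-0.26,0,0,0,-1]]]'
```

```text
time: 1.63
position: [0.2805, 0.5871, 0.3867]
eef_rot: [0.694, 3.063, 0.009]
force: [-0.3, -0.9, 0.8]
opening: 1.001
grip_force: 0.0
time: 1.97
position: [0.315, 0.4749, 0.4254]
eef_rot: [0.708, 3.055, 0.007]
force: [2.1, 0.1, 2.2]
opening: 1.001
grip_force: 0.0
```

```bash
python3 -m jog '[[[-0.585,-0.607,0,0,0,0,-1],[-0.585,-0.607,0,0,0,0,-1],[-0.585,-0.607,0,0,0,0,-1],[-0.585,-0.607,0,0,0,0,-1]]]' 
python3 -m jog '[[[-0.585,-0.607,0,0,0,0,-1],[-0.585,-0.607,0,0,0,0,-1],[-0.585,-0.607,0,0,0,0,-1],[-0.585,-0.607,0,0,0,0,-1]]]' 
python3 -m jog '[[[-0.585,-0.607,0,0,0,0,-1],[-0.585,-0.607,0,0,0,0,-1],[-0.585,-0.607,0,0,0,0,-1],[-0.585,-0.607,0,0,0,0,-1]]]' 
python3 -m jog '[[[-0.465,-0.665,0,0,0,0,-1],[-0.465,-0.665,0,0,0,0,-1],[-0.465,-0.665,0,0,0,0,-1],[-0.465,-0.665,0,0,0,0,-1]]]' 
python3 -c "
from h import *
rel(*H,.25,YH+np.pi);print(ctrl.observe()['q'])"
```

```text
time: 2.3
position: [0.3548, 0.3524, 0.422]
eef_rot: [0.713, 3.056, -0.001]
force: [1.9, -0.0, 0.7]
opening: 1.0
grip_force: 0.0
time: 2.63
position: [0.3938, 0.232, 0.4216]
eef_rot: [0.714, 3.056, -0.001]
force: [1.0, -0.6, 1.1]
opening: 1.002
grip_force: 0.0
time: 2.97
position: [0.4325, 0.1117, 0.4213]
eef_rot: [0.715, 3.056, -0.002]
force: [0.1, -0.1, 0.3]
opening: 0.999
grip_force: 0.0
time: 3.3
position: [0.4506, -0.0083, 0.4212]
eef_rot: [0.715, 3.056, -0.002]
force: [-0.7, -0.8, 0.4]
opening: 0.999
grip_force: 0.0
shift [-0.7429 -1.3973  1.1444] turn [-0.0004  0.0019  0.0595] pos [ 0.45061149 -0.00826909  0.42116044] t 3.3
[-0.6075684  -0.1699419   0.48160654  1.58176554  0.08151776  1.70829475
  0.99068741]
```

```bash
python3 -m jog '[[[-0.37,-0.7,0,0,0,0.03,-1],[-0.37,-0.7,0,0,0,0.03,-1],[-0.37,-0.7,0,0,0,0.03,-1],[-0.37,-0.7,0,0,0,0.03,-1],[-0.37,-0.7,0,0,0,0.03,-1]]]' 
python3 -m jog '[[[-0.373,-0.697,0.3,0,0,0.03,-1],[-0.373,-0.697,0.6,0,0,0.03,-1],[-0.373,-0.697,1,0,0,0.03,-1],[-0.373,-0.697,1,0,0,0.03,-1],[-0.373,-0.697,1,0,0,0.03,-1],[-0.373,-0.697,1,0,0,0.03,-1]]]' 
python3 -c "
from h import *
rel(*H,.12,YH+np.pi)
for n in('top','side'):
  p=cam(n,n+'1.png')
  for k in('handle','post','trigger','crank_axis'): 
    for r in ctrl.landmark_of(p,k)[:2]: print(n,k,r['confidence'],atz(p,r['point'],.14))
p=cam('side');u,v=map(int,pix(p,[*H,.16])); c=p['color'][v-75:v+75,u-100:u+100]; cv2.imwrite('pics/c1.png',cv2.resize(cv2.cvtColor(c,cv2.COLOR_RGB2BGR),None,fx=4,fy=4,interpolation=cv2.INTER_CUBIC))"
```

```text
time: 3.72
position: [0.4546, -0.12, 0.4207]
eef_rot: [0.774, 3.044, 0.001]
force: [0.3, 1.0, 0.3]
opening: 1.002
grip_force: 0.0
time: 4.22
position: [0.4513, -0.2365, 0.2644]
eef_rot: [-0.839, -3.017, 0.002]
force: [-1.6, 0.8, -0.3]
opening: 1.003
grip_force: 0.0
shift [-0.0788 -0.0272  0.9623] turn [-0.0025 -0.0057  0.0067] pos [ 0.45129129 -0.23649501  0.26443362] t 4.2167
top post 0.57 [ 0.57021261 -0.04679082  0.14      ]
top crank_axis 0.79 [ 0.53898604 -0.29249064  0.14      ]
side handle 0.89 [ 0.46295445 -0.23924086  0.14      ]
side handle 0.66 [ 0.39173209 -0.3669757   0.14      ]
side post 0.62 [ 0.44330053 -0.24838508  0.14      ]
side trigger 0.65 [ 0.45760094 -0.22933301  0.14      ]
side trigger 0.57 [ 0.52706107 -0.40567404  0.14      ]
side crank_axis 0.88 [ 0.52859003 -0.27878053  0.14      ]
```

View pics/c1.png

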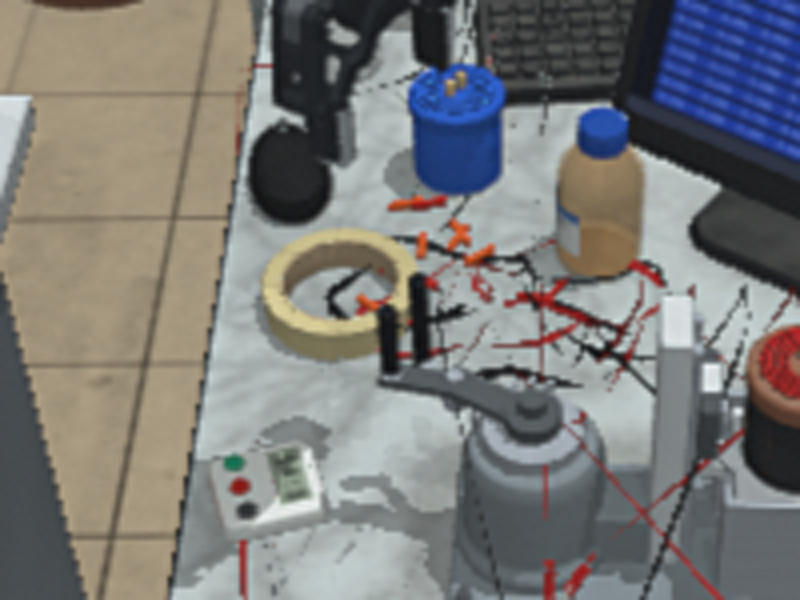

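The side crop shows post and trigger upright at crop (388,340) and (420,318), free all round. The open gripper is above them at (340,130). I'll descend partway, correct, then go down.

```bash
python3 -m jog '[[[-0.07,-0.02,0.2,0,0,0.007,-1],[-0.07,-0.02,0.45,0,0,0.007,-1],[-0.07,-0.02,0.45,0,0,0.007,-1],[-0.07,-0.02,0.45,0,0,0.007,-1],[-0.07,-0.02,0.45,0,0,0.007,-1]]]' 
python3 -c "
from h import *
rel(.4584,-.2450,.119,YH+np.pi)"
```

```text
time: 5.18
position: [0.4627, -0.2452, 0.2044]
eef_rot: [0.854, 3.022, -0.0]
force: [-0.1, -0.3, 0.8]
opening: 1.001
grip_force: 0.0
shift [ 0.0259 -0.0141  0.5692] turn [0.0002 0.001  0.0012] pos [ 0.46268714 -0.24517918  0.20438212] t 5.1833
```

```bash
python3 -m jog '[[[0.026,-0.014,0.15,0,0,0.001,-1],[0.026,-0.014,0.3,0,0,0.001,-1],[0.026,-0.014,0.45,0,0,0.001,-1],[0.026,-0.014,0.57,0,0,0.001,-1],[0.026,-0.014,0.57,0,0,0.001,-1],[0.026,-0.014,0.57,0,0,0.001,-0.2],[0.026,-0.014,0.57,0,0,0.001,-0.2],[0.026,-0.014,0.57,0,0,0.001,-0.2],[0.026,-0.014,0.57,0,0,0.001,-0.2],[0.026,-0.014,0.57,0,0,0.001,-0.2],[0.026,-0.014,0.57,0,0,0.001,-0.2]]]' 20
python3 -c "
from h import *
rel(.4584,-.2450,.119,YH+np.pi)
p=cam('top');u,v=map(int,pix(p,[*H,.16])); a=p['color'][v-60:v+60,u-50:u+50]
p=cam('side');u,v=map(int,pix(p,[*H,.16])); c=p['color'][v-60:v+60,u-50:u+50]; cv2.imwrite('pics/c2.png',cv2.resize(cv2.cvtColor(np.hstack([a,c]),cv2.COLOR_RGB2BGR),None,fx=4,fy=4,interpolation=cv2.INTER_CUBIC))"
```

```text
time: 6.1
position: [0.458, -0.2447, 0.1179]
eef_rot: [0.856, 3.021, 0.0]
force: [0.3, 0.3, 0.4]
opening: 0.602
grip_force: 0.0
shift [-0.0036 -0.0004 -0.0073] turn [0.0004 0.0006 0.0003] pos [ 0.45797471 -0.24466567  0.11791153] t 6.1
```

View pics/c2.png

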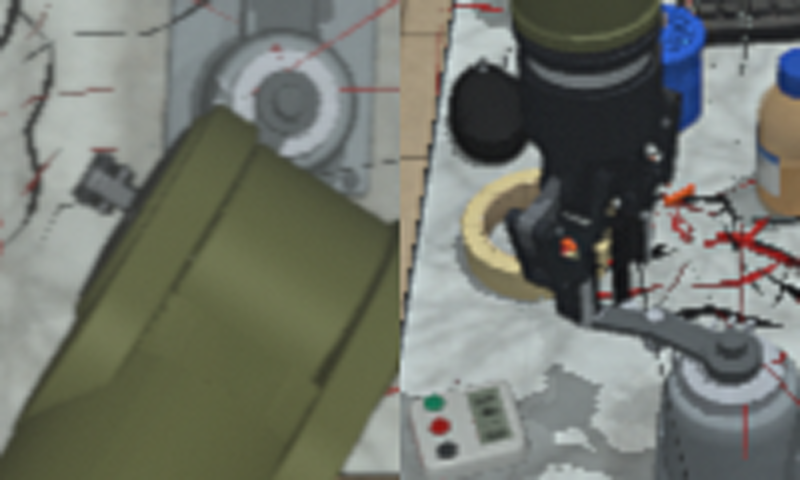

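The side half shows the fingers straddling post and trigger, with the near finger in front of the post at (580,290). Now a gentle close.

```bash
python3 -m jog '[[[0,0,0,0,0,0,1],[0,0,0,0,0,0,1],[0,0,0,0,0,0,1],[0,0,0,0,0,0,1],[0,0,0,0,0,0,1],[0,0,0,0,0,0,1]]]' 20
```

```text
time: 6.7
position: [0.4573, -0.245, 0.1178]
eef_rot: [-0.858, -3.022, -0.0]
force: [-2.9, -0.2, 4.5]
opening: 0.476
grip_force: 20.1
```

```bash
python3 -m jog '[[[0,0.011,0,0,0,0.013,1],[0,0.023,0,0,0,0.026,1],[-0.001,0.034,0,0,0,0.038,1],[-0.002,0.045,0,0,0,0.051,1],[-0.003,0.057,0,0,0,0.064,1],[-0.003,0.057,0,0,0,0.064,1],[-0.003,0.057,0,0,0,0.064,1]]]'
```

```text
time: 7.28
position: [0.4605, -0.2415, 0.1176]
eef_rot: [-1.011, -2.974, 0.008]
force: [-6.1, -7.3, 3.4]
opening: 0.469
grip_force: 19.6
```

```bash
python3 -m jog '[[[0,0.012,0,0,0,0.005,1],[0,0.024,0,0,0,0.01,1],[0,0.036,0,0,0,0.015,1],[0,0.036,0,0,0,0.015,1],[0,0.036,0,0,0,0.015,1],[0,0.036,0,0,0,0.015,1]]]'
```

```text
time: 7.78
position: [0.4612, -0.2391, 0.118]
eef_rot: [-1.05, -2.957, 0.011]
force: [-12.3, -9.5, 12.1]
opening: 0.364
grip_force: 22.3
```

The trigger is fully squeezed (about 31–33 mm over both) and the hand now carries the load. Lower slowly along the arc.

```bash
python3 -m jog '[[[-0.001,-0.023,0,0,0,-0.025,1],[-0.003,-0.046,0,0,0,-0.051,1],[-0.006,-0.068,0,0,0,-0.076,1],[-0.010,-0.091,0,0,0,-0.102,1],[-0.015,-0.113,0,0,0,-0.127,1],[-0.020,-0.136,0,0,0,-0.153,1],[-0.027,-0.158,0,0,0,-0.178,1],[-0.034,-0.179,0,0,0,-0.204,1],[-0.043,-0.201,0,0,0,-0.229,1],[-0.052,-0.222,0,0,0,-0.255,1],[-0.052,-0.222,0,0,0,-0.255,1]]]'
cat >> h.py <<'E'
def arc(ax=np.array([.5295,-.2918])):
    s=ctrl.observe(); R=Ro.from_rotvec(s['eef_rot']).as_matrix(); c=s['position'][:2]; P=c-.0105*R[:2,1]-ax
    print('r centre',np.hypot(*(c-ax)),'post r',np.hypot(*P),'crank',np.arctan2(P[1],P[0])%(2*np.pi)-.175+.053-2.542,'tool x - arm',np.arctan2(R[1,0],R[0,0])%(2*np.pi)-(np.arctan2(P[1],P[0])%(2*np.pi)-.123),'F tool',R.T@s['force'],'q',s['q'])
E
python3 -c "
from h import *
np.set_printoptions(precision=3,suppress=True)
arc()"
```

```text
time: 8.7
position: [0.446, -0.2718, 0.118]
eef_rot: [-0.44, -3.106, 0.013]
force: [-12.2, -12.8, 9.7]
opening: 0.366
grip_force: 22.1
r centre 0.0858838005126238 post r 0.08699699589294788 crank 0.362852746144922 tool x - arm -0.04348418504784535 F tool [  8.227 -15.806  -9.521] q [-0.275  0.176  0.839  1.93  -0.136  1.098  1.909]
```

```bash
python3 -m jog '[[[-0.0015,-0.023,0,0,0,-0.019,1],[-0.004,-0.046,0,0,0,-0.038,1],[-0.007,-0.068,0,0,0,-0.057,1],[-0.0115,-0.091,0,0,0,-0.076,1],[-0.017,-0.113,0,0,0,-0.095,1],[-0.023,-0.135,0,0,0,-0.114,1],[-0.030,-0.157,0,0,0,-0.134,1],[-0.037,-0.179,0,0,0,-0.153,1],[-0.037,-0.179,0,0,0,-0.153,1]]]'
python3 -c "
from h import *
np.set_printoptions(precision=3,suppress=True)
arc()"
```

```text
time: 9.45
position: [0.4455, -0.3002, 0.1181]
eef_rot: [-0.065, -3.139, 0.017]
force: [-6.0, -16.1, 1.9]
opening: 0.354
grip_force: 20.5
r centre 0.08438454298145308 post r 0.08648220065793419 crank 0.6973693556080724 tool x - arm -0.13803814871990117 F tool [  5.362 -16.363  -1.674] q [-0.197  0.209  0.819  1.899 -0.16   1.099  2.213]
```

```bash
python3 -m jog '[[[-0.004,-0.0225,0,0,0,-0.014,1],[-0.008,-0.045,0,0,0,-0.028,1],[-0.014,-0.067,0,0,0,-0.042,1],[-0.020,-0.089,0,0,0,-0.056,1],[-0.027,-0.1105,0,0,0,-0.070,1],[-0.035,-0.132,0,0,0,-0.084,1],[-0.044,-0.153,0,0,0,-0.098,1],[-0.054,-0.1735,0,0,0,-0.112,1],[-0.054,-0.1735,0,0,0,-0.112,1]]]'
python3 -c "
from h import *
np.set_printoptions(precision=3,suppress=True)
arc()"
```

```text
time: 10.2
position: [0.4548, -0.3264, 0.1182]
eef_rot: [-0.213, 3.133, -0.021]
force: [0.1, -17.5, -3.3]
opening: 0.346
grip_force: 21.0
r centre 0.0822946434189849 post r 0.08597330929714712 crank 1.0288965456272425 tool x - arm -0.2928229528188404 F tool [  2.31  -17.291   3.518] q [-0.123  0.261  0.793  1.848 -0.197  1.106  2.447]
```

```bash
python3 -m jog '[[[-0.007,-0.021,0,0,0,-0.009,1],[-0.015,-0.042,0,0,0,-0.018,1],[-0.023,-0.063,0,0,0,-0.027,1],[-0.033,-0.083,0,0,0,-0.036,1],[-0.043,-0.1025,0,0,0,-0.045,1],[-0.043,-0.1025,0,0,0,-0.045,1],[-0.043,-0.1025,0,0,0,-0.045,1]]]'
python3 -c "
from h import *
np.set_printoptions(precision=3,suppress=True)
arc()"
```

```text
time: 10.78
position: [0.4648, -0.3403, 0.1184]
eef_rot: [-0.323, 3.122, -0.022]
force: [3.4, -17.3, -4.7]
opening: 0.337
grip_force: 21.0
r centre 0.08084431331667986 post r 0.08582007267156307 crank 1.2321874069707346 tool x - arm -0.42542363670368877 F tool [  0.185 -17.616   4.938] q [-0.084  0.297  0.778  1.811 -0.222  1.114  2.545]
```

```bash
python3 -m jog '[[[-0.005,-0.010,0,0,0,-0.003,1],[-0.010,-0.020,0,0,0,-0.006,1],[-0.015,-0.030,0,0,0,-0.009,1],[-0.021,-0.040,0,0,0,-0.012,1],[-0.021,-0.040,0,0,0,-0.012,1],[-0.021,-0.040,0,0,0,-0.012,1]]]'
python3 -c "
from h import *
np.set_printoptions(precision=3,suppress=True)
arc()
p=cam('side','s3.png');p2=cam('top')
for k,z in(('platform',.018),('cell_mid',.0595)):
  for q in(p,p2):
    for r in ctrl.landmark_of(q,k)[:4]: print(k,np.round(r['point']),r['confidence'],atz(q,r['point'],z))
c=lambda q,u,v:q['color'][v-60:v+60,u-50:u+50]
cv2.imwrite('pics/c3.png',cv2.resize(cv2.cvtColor(np.hstack([c(p,390,275),c(p2,381,180)]),cv2.COLOR_RGB2BGR),None,fx=4,fy=4,interpolation=cv2.INTER_CUBIC))"
```

```text
time: 11.28
position: [0.4673, -0.3432, 0.1183]
eef_rot: [0.352, -3.121, 0.013]
force: [-3.3, -10.3, 2.1]
opening: 0.331
grip_force: 20.6
r centre 0.08067525319612524 post r 0.08591066320749896 crank 1.2782015721330713 tool x - arm -0.4528556881088317 F tool [ 5.545 -9.287 -2.038] q [-0.07   0.311  0.771  1.796 -0.232  1.124  2.573]
platform [377. 186.] 0.65 [ 0.674 -0.302  0.018]
cell_mid [388. 283.] 0.77 [ 0.668 -0.297  0.059]
cell_mid [309. 192.] 0.69 [0.481 0.039 0.06 ]
cell_mid [440. 156.] 0.73 [ 0.732 -0.438  0.059]
cell_mid [377. 184.] 0.65 [ 0.671 -0.299  0.059]
cell_mid [213. 270.] 0.55 [0.479 0.065 0.059]
```

View pics/c3.png

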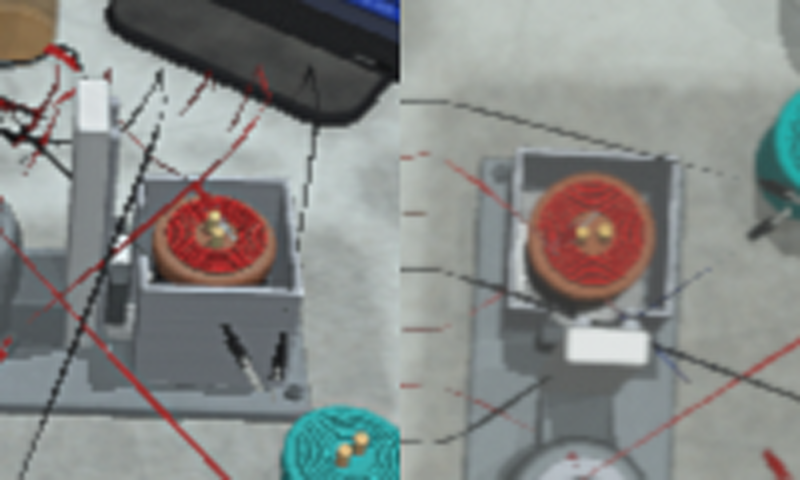

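The crop shows the cell upright and sunk in the well, its top about level with the rim (side half (215,240)). The holding force has dropped from 17 to 9 N, so the crank is reaching its stop. I'll ease it a little further onto the stop.

```bash
python3 -m jog '[[[-0.003,-0.009,0,0,0,0,1],[-0.007,-0.018,0,0,0,0,1],[-0.007,-0.018,0,0,0,0,1],[-0.007,-0.018,0,0,0,0,1]]]'
python3 -c "
from h import *
np.set_printoptions(precision=3,suppress=True)
arc()
p=cam('top');c=[]
for u in np.arange(365,390,2):
  for v in np.arange(172,196,2): c.append(dep(p,(u,v))[2])
print(np.percentile(c,[10,50,80,95]))"
```

```text
time: 11.92
position: [0.4675, -0.3433, 0.1182]
eef_rot: [0.353, -3.118, 0.004]
force: [-9.2, -3.7, 9.4]
opening: 0.327
grip_force: 19.9
r centre 0.08061867869328475 post r 0.0858620494104732 crank 1.2795431988626884 tool x - arm -0.45371692215169146 F tool [ 9.837 -1.522 -9.391] q [-0.065  0.317  0.769  1.79  -0.236  1.132  2.577]
[0.084 0.089 0.092 0.102]
```

```bash
python3 -m jog '[[[-0.007,-0.005,0,0,0,0,0.0],[-0.007,0,0,0,0,0,-0.3],[-0.007,0,0,0,0,0,-0.7],[-0.007,0,0,0,0,0,-0.7],[-0.007,0,0,0,0,0,-0.7],[-0.007,0,0,0,0,0,-0.7],[-0.007,0,0,0,0,0,-0.7]]]'
python3 -c "
from h import *
np.set_printoptions(precision=3,suppress=True)
arc()"
```

```text
time: 12.55
position: [0.4718, -0.3393, 0.1173]
eef_rot: [-0.36, 3.121, -0.0]
force: [-0.4, 0.2, -0.3]
opening: 0.853
grip_force: 0.0
r centre 0.0747168436774601 post r 0.07992764729125533 crank 1.2847912753651736 tool x - arm -0.4543132491084996 F tool [0.387 0.292 0.309] q [-0.067  0.319  0.764  1.789 -0.242  1.13   2.577]
```

```bash
python3 -m jog '[[[0,0,-0.1,0,0,0,-0.7],[0,0,-0.3,0,0,0,-0.7],[0,0,-0.6,0,0,0,-0.7],[0,0,-0.9,0,0,0,-0.7],[0,0,-1,0,0,0,-0.7],[0,0,-1,0,0,0,-0.7]]]'
python3 -m jog '[[[0,0.3,-0.3,0,0,0,-0.7],[0,0.6,-0.6,0,0,0,-0.7],[0,0.9,-0.6,0,0,0,-0.7],[0,1,-0.6,0,0,0,-0.7],[0,1,-0.6,0,0,0,-0.7]]]'
python3 -c "
from h import *
np.set_printoptions(precision=3,suppress=True)
Z=dict(hoist=0,handle=.14,post=.14,trigger=.14,platform=.018,cell_mid=.0595,tape_roll=0,timer=0,bottle=0)
c=lambda q,u,v:q['color'][v-60:v+60,u-50:u+50]; ims=[]
for n,u,v in(('top',375,235),('side',325,270)):
  p=cam(n); ims.append(c(p,u,v))
  for k,z in Z.items():
    for r in ctrl.landmark_of(p,k)[:1]: print(n,k,np.round(r['point']),r['confidence'],atz(p,r['point'],z))
cv2.imwrite('pics/c4.png',cv2.resize(cv2.cvtColor(np.hstack(ims),cv2.COLOR_RGB2BGR),None,fx=4,fy=4,interpolation=cv2.INTER_CUBIC))"
```

```text
time: 13.05
position: [0.4739, -0.3416, 0.2734]
eef_rot: [-0.359, 3.112, -0.008]
force: [1.0, -0.7, 0.5]
opening: 0.849
grip_force: 0.0
time: 13.47
position: [0.4379, -0.1879, 0.3591]
eef_rot: [-0.371, 3.116, 0.004]
force: [0.9, -0.4, -0.0]
opening: 0.85
grip_force: 0.0
top hoist [373. 248.] 0.77 [ 0.531 -0.294  0.   ]
top handle [402. 283.] 0.69 [ 0.456 -0.34   0.14 ]
top trigger [396. 288.] 0.45 [ 0.446 -0.326  0.14 ]
top platform [378. 184.] 0.66 [ 0.677 -0.304  0.018]
top cell_mid [213. 267.] 0.57 [0.487 0.065 0.059]
top timer [375. 246.] 0.45 [ 0.536 -0.3    0.   ]
top bottle [258. 230.] 0.56 [ 0.573 -0.024  0.   ]
side hoist [325. 294.] 0.8 [ 0.524 -0.279  0.   ]
side handle [292. 274.] 0.76 [ 0.454 -0.339  0.14 ]
side post [298. 275.] 0.71 [ 0.468 -0.344  0.14 ]
side trigger [289. 269.] 0.42 [ 0.448 -0.326  0.14 ]
side platform [297. 276.] 0.32 [ 0.456 -0.237  0.018]
side cell_mid [424. 338.] 0.62 [ 0.728 -0.449  0.059]
side tape_roll [280. 238.] 0.75 [ 0.403 -0.082  0.   ]
side timer [262. 283.] 0.86 [ 0.369 -0.242  0.   ]
side bottle [340. 224.] 0.68 [ 0.568 -0.03   0.   ]
```

View pics/c4.png

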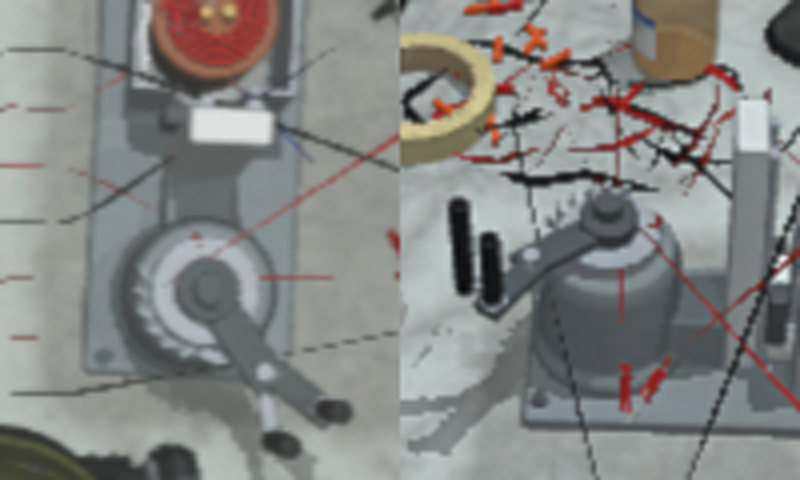

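The crop shows the crank at its lowered stop. Measured handle direction gives about 1.24 rad. Post and trigger tops at (333,408) and (282,443) are 15.5 px, or 30 mm, apart, so the pawl is home. The cell stands upright in the well, the bystanders haven't moved, and the hand is clear.

```bash
python3 -c "
from h import *
print(ctrl.sign_off())"
```

```text
the job is handed in; nothing more can be done
None
```

The platform is fully down in the well (crank at its stop, about 1.24 rad), the pawl is back home, the cell stands upright on the platform, the bystanders found again in the last pictures (bottle, tape roll, timer) are where they were, and the job was handed in at about 13.6 s.

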